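# Lay the loose exhaust flanges on their mating pipe pieces

## Robot

A 6-joint arm with a two-finger parallel gripper is mounted at the origin on the work surface. World frame = base frame: x ahead of the robot, y to its left, z up, the work surface at z = 0. Lengths are in m, angles in rad, forces in N, time in s.
With the tool pointing down it reaches from about 0.3 to 0.775 m from the base axis. Payload 14.6 kg.
Tool frame: the origin (TCP) lies on the centre line of the jaws, within the pads' length; the fingertips stand 19 mm ahead of it and the grasp point (between the pads) is the TCP; z points along the fingers, y is the direction in which the jaws open and shut (so a half turn about z gives the same grasp; the last joint's range is limited). The gripper opens to 94 mm and grips with 3 to 60 N. Pads are 16 mm wide; open, the fingers measure 119 mm over their backs; the gripper's body (75 mm by 177 mm) begins 78 mm behind the grasp point.
Start: joints at [1.255, 0.3, 1.521, -0, 1.321, -0.067], TCP at [0.135, 0.533, 0.224] pointing down, gripper open.
Joint ranges: [-3.03, 3.03], [-0.79, 2.21], [0.23, 2.52], [-1.04, 4.18], [0, 3.07], [-2.55, 2.55]. Speed limits (rad/s): [2.22, 2.22, 2.57, 3.14, 3.14, 3.14].

## Interface

Orientations are given as [roll, pitch, yaw] about the fixed x, y, z axes, in that order (R = Rz(yaw) Ry(pitch) Rx(roll)).
In Python, from station import ctrl gives the robot as it stands. The module is installed in compiled form; this text tells all that it offers.
- The arm moves only by the shell command python3 -m creep 'ROWS' [FORCE]. ROWS is a JSON object of lists of equal length, an entry for each row: "translation": the shift along the world's x, y, z in mm, a list of three; "yaw": the turn about the world's z in rad; "gripper": the closure in counts, from 0 (fully open) to 255 (shut). A call has 1 to 5 rows; each row is the pose to reach, as a shift and turn from the pose measured when the call began; what a row does not reach only later rows make up. A row lasts 1/12 s, in which the tool goes at most 41.7 mm and 7.16 degrees, less where a joint would pass 70% of its speed; a pose out of reach is approached as far as the arm can. A call with a gripper value outside its range is refused whole. The fingers move at their own pace and stop on an object; FORCE is the grip in N (left out, the last holds). Time passes only in rows, so rows that repeat a pose let the fingers close. It gives the time, the measured TCP pose, the force and the opening at its end, in the units of the state.
- ctrl.get_obs(): the state, without advancing time (a new reading comes with each control period).
- ctrl.camera(name): name is "scene" or "top" or "wrist"; returns a dict with "pixels" (400x640x3 uint8, red, green, blue), "depth" (400x640 float32, m along the optical axis (not along the pixel's ray), 0 where there is no reading), "fx", "fy", "cx", "cy" (pixels), "dist" ([k1, k2, p1, p2, k3] as OpenCV has them; the pictures are not rectified), "R" (3x3) and "t" (3): a world point X has camera coordinates R X + t; the wrist camera has in their place "tool_from_camera" (4x4, takes a point from camera to tool coordinates, whose origin is the TCP and whose axes are the flange's). Camera axes: x right, y down, z forward; pixel columns grow to the right and rows downward; lengths in m; the calibration is good to about 2 mm. A picture is of the moment at which its call begins: read the wrist's pose just before it.
- ctrl.hand_in(): hands the job in, once; it reports no verdict.
The state is a dict: "time_s": time; "qpos": joint angles; "joint_vel": joint speeds; "tau": joint torques, N m; "ee_pos": TCP position; "eef_rot": TCP orientation; "force": force on the tool from outside, world axes, zero at the start; "moment": the same for the moment, N m; "grip_width": finger opening in m.
Only numpy, scipy, OpenCV 4.12 (cv2) and the standard library are available. Lean on these libraries where they do the work, as an engineer would, in place of code of your own. Each camera call takes 0.05 s, during which the arm holds its last target. There are 200 camera calls.

## Task

Get these four joints ready for bolting: set each loose flange flat on top of the standing pipe piece whose flange has the same shape and size, centred on it, with the outlines and any bolt holes lined up, and let go. Set the flanges down rather than dropping them, keep the pipe pieces standing where they are, and leave the flex coupling and the tray of bolts alone.

Things in the scene. Friction and masses are not known exactly. Their poses are not given: they have to be found in the camera images.
- oval_large_flange: Larger loose two-bolt oval flange, plain steel plate 12 mm thick, 105 mm long and 58 mm wide, bore 42 mm, two 11 mm bolt holes 76 mm apart; about 0.31 kg. Lies flat on the bench in the nearer row. Origin: bore centre on the underside. x runs lengthwise through the two bolt holes, y across the 58 mm width, z up. Half a turn gives the same shape.
- oval_small_flange: Smaller loose two-bolt oval flange, plain steel plate 12 mm thick, 78 mm long and 42 mm wide, bore 29 mm, two 9 mm bolt holes 55 mm apart; about 0.17 kg. Lies flat on the bench in the nearer row. Origin: bore centre on the underside. x runs lengthwise through the two bolt holes, y across the 42 mm width, z up. Half a turn gives the same shape.
- square_flange: Loose four-bolt square flange with rounded corners, plain steel plate 12 mm thick, 58 by 58 mm, bore 36 mm, four 9 mm bolt holes in the corners; about 0.21 kg. Lies flat on the bench in the nearer row. Origin: bore centre on the underside. x and y run parallel to its sides, z up. A quarter turn gives the same shape.
- round_flange: Loose round V-band flange without bolt holes, plain steel, 20 mm tall: the lowest 8 mm is a rim of 58 mm diameter with a flat underside, above it a cone narrows to a neck of 47 mm diameter, bore 42 mm; about 0.15 kg. Lies rim down, as it is to be set. Lies flat on the bench in the nearer row. Origin: bore centre on the underside. z up; it looks the same at every turn. Grip it across the rim.
- oval_large_pipe: Pipe piece with the larger two-bolt oval flange, outline and holes as the larger loose oval flange (105 x 58 mm, bolt holes 76 mm apart); pipe 47 mm thick, about 0.85 kg. Same flange at both ends of a short pipe; stands loose in the farther row, 70 mm tall. Origin: bore centre at its foot; flat upper face at z = 70 mm. x runs through the two bolt holes.
- oval_small_pipe: Pipe piece with the smaller two-bolt oval flange, outline and holes as the smaller loose oval flange (78 x 42 mm, bolt holes 55 mm apart); pipe 33 mm thick, about 0.50 kg. Same flange at both ends of a short pipe; stands loose in the farther row, 70 mm tall. Origin: bore centre at its foot; flat upper face at z = 70 mm. x runs through the two bolt holes.
- square_pipe: Pipe piece with the four-bolt square flange, outline and holes as the loose square flange (58 x 58 mm); pipe 40 mm thick, about 0.62 kg. Same flange at both ends of a short pipe; stands loose in the farther row, 70 mm tall. Origin: bore centre at its foot; flat upper face at z = 70 mm. x and y run parallel to the sides of the square.
- round_pipe: Pipe piece with round V-band flanges, its upper rim 58 mm in diameter and flat on top like the loose round flange turned over; pipe 47 mm thick, about 0.55 kg. Same flange at both ends of a short pipe; stands loose in the farther row, 70 mm tall. Origin: bore centre at its foot; flat upper face at z = 70 mm. z up.
- flex_coupling: Bystander: braided steel flex coupling standing on end at one side of the bench, 62 mm in diameter, 100 mm tall, loose, easily knocked over. Origin: centre of its underside. To be left alone.
- bolt_tray: Bystander: small open blue tray of bolts at the other side of the bench, 115 x 85 mm, 32 mm tall, loose. Origin: centre of its underside. To be left alone.
Things that resemble listed ones, but are neither listed nor needed, are in the scene too. What is shaped like the oval_large_pipe but green or purple is not meant.

How it is judged:
By the outcome, as a careful person would: the job done as asked, in the order asked, and still so for the second after the job is handed in, with the robot touching nothing.
It also fails if it takes over 112 s, if anything falls off the work surface, if the arm or the gripper's body presses on something with over 40 N, if the wrist force passes 120 N, or if a joint passes its speed limit or range.

## Working session

There is one attempt and no reset: what is moved stays moved. The work goes in short steps, Python scripts to look and compute and a shell command to move; the robot and the scene stay as the last step left them, time stands still between calls to the robot, and variables do not carry over. Pictures are saved under pics/ and viewed, about 12 in all and at most 16, crops included, and the job is handed in when it is done.

```bash
mkdir -p pics
python3 - <<'E'
from station import ctrl
import cv2,pickle
o=ctrl.get_obs();print(o)
for n in("top","scene"):
    c=ctrl.camera(n);pickle.dump(c,open(n+'.pkl','wb'));cv2.imwrite(f'pics/{n}0.png',c['pixels'][:,:,::-1])
    print(n,c['fx'],c['fy'],c['cx'],c['cy'],c['dist'],c['R'],c['t'])
E
```

```text
{'time_s': 0.0, 'qpos': array([ 1.25538208e+00,  3.00488777e-01,  1.52156859e+00, -3.04987728e-07,
        1.32073261e+00, -6.65861539e-02]), 'joint_vel': array([ 0.00136052,  0.00023036, -0.0003975 , -0.00037423, -0.00262374,
       -0.00058726]), 'tau': array([ 2.63911184e-03, -5.31801188e+01, -3.52747965e+01,  7.09198276e-02,
        2.42471328e-02, -9.14376483e-05]), 'ee_pos': array([0.13536715, 0.53282928, 0.22388191]), 'eef_rot': array([-3.14039796e+00, -7.93720297e-05,  2.89276459e+00]), 'force': array([ 0.54746863, -0.53912816, -0.33815199]), 'moment': array([ 0.0358128 , -0.02605133, -0.05598682]), 'grip_width': 0.09412454206497113}
top 437.2742453813047 437.2742453813047 319.4618242989116 203.10009729308757 [0.03643288 0.         0.         0.         0.        ] [[ 0.06192709 -0.99807917  0.00173315]
 [-0.97529349 -0.06088208 -0.21235813]
 [ 0.21205575  0.01146039 -0.97719037]] [-0.02097674  0.59296592  1.05431294]
scene 510.5057340196537 510.5057340196537 325.28205541595815 189.04706592537872 [-0.05399434  0.          0.          0.          0.        ] [[ 0.55494279  0.83187429  0.00486372]
 [ 0.4779514  -0.31404485 -0.82032816]
 [-0.68088249  0.45755982 -0.57187241]] [-0.33900933 -0.25225711  1.91149523]
```

View pics/top0.png

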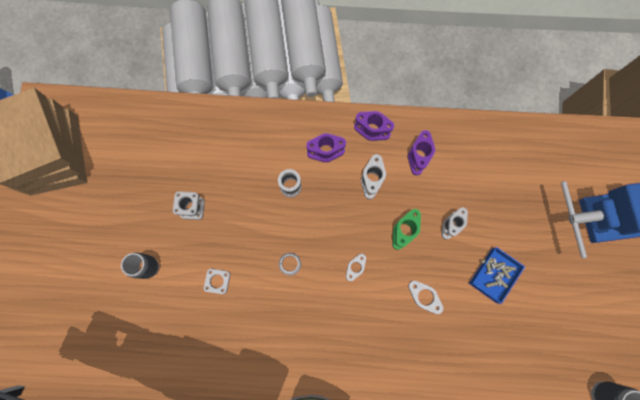

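View pics/scene0.png

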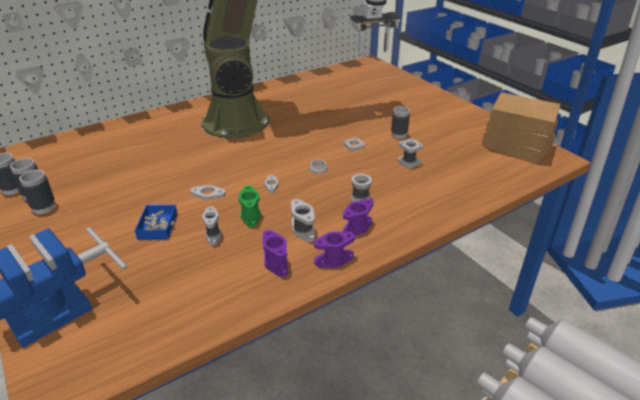

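The top view shows the loose flanges in the nearer row: square (217,282), round (290,264), small oval (356,267) and large oval (426,297). The grey pipes are square (187,205), round (289,182), large oval (374,175) and small oval (456,222). The green one (407,229) and the purple ones (326,147), (374,125) and (421,152) are decoys. The scene view agrees. The bystanders are the coupling (139,265) and the tray (497,275).

```bash
cat > h.py <<'E'
import numpy as np,cv2
def cloud(c,R,t):
    "world xyz per pixel; x_cam = R X + t"
    h,w=c['depth'].shape; v,u=np.mgrid[:h,:w]
    K=np.array([[c['fx'],0,c['cx']],[0,c['fy'],c['cy']],[0,0,1.]])
    n=cv2.undistortPoints(np.stack([u,v],-1).reshape(-1,1,2).astype(float),K,np.array(c['dist'],float)).reshape(h,w,2)
    d=c['depth'].astype(float); P=np.dstack([n[...,0]*d,n[...,1]*d,d])
    return (P-t)@R   # R^T (P-t)
def face(X,px,c0,zlo,zhi,r=.065):
    "minAreaRect of grey pixels in a height band near c0, world x,y (mm, deg of long side)"
    s=px.max(2).astype(int)-px.min(2)
    m=(X[...,2]>zlo)&(X[...,2]<zhi)&(np.hypot(X[...,0]-c0[0],X[...,1]-c0[1])<r)&(s<40)
    p=X[m]; (cx,cy),(w,h),a=cv2.minAreaRect((p[:,:2]*1000).astype(np.float32))
    if w<h: w,h,a=h,w,a+90
    return dict(c=np.round([cx,cy],1),size=np.round([w,h],1),ang=round((a+90)%180-90,1),z=round(np.median(p[:,2])*1000,1),n=len(p))
def wrist(ctrl):
    o=ctrl.get_obs(); c=ctrl.camera('wrist')
    from scipy.spatial.transform import Rotation as Ro
    T=np.eye(4);T[:3,:3]=Ro.from_euler('xyz',o['eef_rot']).as_matrix();T[:3,3]=o['ee_pos']
    W=np.linalg.inv(T@np.array(c['tool_from_camera']))
    return o,c,W[:3,:3],W[:3,3]
E
python3 - <<'E'
import pickle,cv2,numpy as np
from h import *
c=pickle.load(open('top.pkl','rb'));X=cloud(c,c['R'],c['t'])
for n,(u,v),pipe in [('sq',(206,273),0),('rd',(281,264),0),('os',(349,274),0),('ol',(415,287),0),('Psq',(180,197),1),('Prd',(281,176),1),('Pol',(374,163),1),('Pos',(456,213),1),('green',(407,217),1)]:
    pass
for n,(u,v),pipe in [('sq',(217,282),0),('rd',(290,264),0),('os',(356,267),0),('ol',(426,297),0),('Psq',(187,205),1),('Prd',(289,182),1),('Pol',(374,175),1),('Pos',(456,222),1)]:
    c0=np.nanmedian(X[v-12:v+13,u-12:u+13].reshape(-1,3),axis=0)
    b=(.055,.085) if pipe else (.006,.03)
    f=face(X,c['pixels'],c0[:2],*b,r=.075 if n in('ol','Pol') else .055);print(n,c0.round(3),f)
cv2.imwrite('pics/top_crop.png',cv2.resize(c['pixels'][140:325,300:480,::-1],None,fx=3.2,fy=3.2,interpolation=cv2.INTER_CUBIC))
E
```

```text
sq [0.381 0.268 0.008] {'c': array([383.2, 267.3]), 'size': array([58.1, 57.6]), 'ang': 85.0, 'z': np.float64(12.7), 'n': 332}
rd [0.439 0.084 0.002] {'c': array([439.6,  84.5]), 'size': array([54.9, 54.7]), 'ang': -85.5, 'z': np.float64(13.8), 'n': 184}
os [ 0.442 -0.089  0.002] {'c': array([440.5, -88. ]), 'size': array([75.7, 39.8]), 'ang': -42.3, 'z': np.float64(12.2), 'n': 231}
ol [ 0.377 -0.272  0.005] {'c': array([ 377. , -268.3]), 'size': array([99.3, 58.1]), 'ang': 72.2, 'z': np.float64(12.2), 'n': 447}
Psq [0.571 0.36  0.066] {'c': array([569.5, 355.5]), 'size': array([60.9, 58.6]), 'ang': -90.0, 'z': np.float64(69.5), 'n': 417}
Prd [0.654 0.1   0.023] {'c': array([646.5,  97.7]), 'size': array([57.2, 56.7]), 'ang': 2.6, 'z': np.float64(69.2), 'n': 232}
Pol [ 0.687 -0.123  0.054] {'c': array([ 678.1, -120.2]), 'size': array([100.3,  57.3]), 'ang': -27.8, 'z': np.float64(69.5), 'n': 441}
Pos [ 0.571 -0.338  0.052] {'c': array([ 566.5, -333.2]), 'size': array([77.1, 41.5]), 'ang': -43.0, 'z': np.float64(69.2), 'n': 309}
```

View pics/top_crop.png

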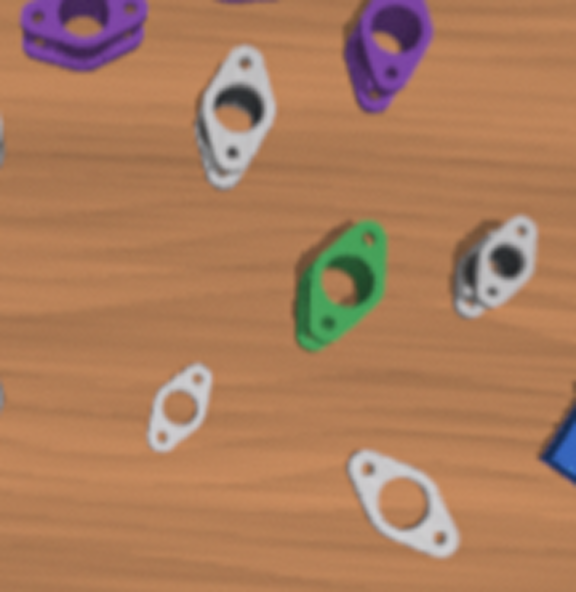

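```bash
cat >> h.py <<'E'
def pose(X,px,c0,zlo,zhi,r,square=False,sat=40):
    "centre (mm) by area-uniform raster mean, long-axis angle by second moments (oval) or minAreaRect (square)"
    s=px.max(2).astype(int)-px.min(2)
    for _ in range(3):
        m=(X[...,2]>zlo)&(X[...,2]<zhi)&(np.hypot(X[...,0]-c0[0],X[...,1]-c0[1])<r)&(s<sat)
        p=X[m]*1000; h=cv2.convexHull(p[:,:2].astype(np.float32)); M=cv2.moments(h)
        c0=np.array([M['m10'],M['m01']])/M['m00']/1000
    a=np.degrees(.5*np.arctan2(2*M['mu11'],M['mu20']-M['mu02']))
    if square: a=(cv2.minAreaRect(h)[2]+45)%90-45
    q=(p[:,:2]-c0*1000)@np.array([[np.cos(np.radians(a)),-np.sin(np.radians(a))],[np.sin(np.radians(a)),np.cos(np.radians(a))]])
    return (c0*1000).round(1),'ang',round(float(a),1),'size',np.ptp(q,axis=0).round(1),'z',np.median(p[:,2]).round(1),len(p)
T={'sq':(383,267,0,.05),'rd':(440,84,0,.045),'os':(440,-88,0,.055),'ol':(377,-268,0,.07),'Psq':(570,356,1,.05),'Prd':(647,98,1,.045),'Pol':(678,-120,1,.07),'Pos':(566,-333,1,.055)}
def show(X,px,names,**k):
    for n in names:
        x,y,p,r=T[n]; z=(.060,.085) if p else (.006,.03)
        try: print(n,*pose(X,px,np.array([x,y])/1000,*z,r,n[-2:]=='sq',**k))
        except Exception as e: print(n,e)
E
python3 - <<'E'
import pickle
from h import *
c=pickle.load(open('top.pkl','rb'));X=cloud(c,c['R'],c['t']);show(X,c['pixels'],T)
from station import ctrl
print(np.round(ctrl.camera('wrist')['tool_from_camera'],3).tolist())
E
```

```text
sq [383.3 267.3] ang -5.0 size [57.6 58.1] z 12.7 332
rd [439.4  84.4] ang 78.3 size [57.2 56.4] z 13.8 184
os [440.7 -87.7] ang -29.3 size [77.2 40.5] z 12.2 231
ol [ 377.  -268.3] ang 50.1 size [105.3  57.8] z 12.2 447
Psq [569.8 355. ] ang 0.0 size [58.6 60.9] z 69.7 393
Prd [647.   98.1] ang 6.3 size [57.5 56.9] z 69.5 219
Pol [ 677.9 -120.2] ang -6.3 size [105.6  57.4] z 69.5 432
Pos [ 566.8 -333.6] ang -27.0 size [79.7 41.9] z 69.3 295
[[-0.0, -0.969, -0.247, 0.071], [1.0, -0.0, 0.0, -0.001], [-0.0, -0.247, 0.969, -0.161], [0.0, 0.0, 0.0, 1.0]]
```

```bash
python3 -m creep '{"translation":[[25,-27,0],[52,-57,0],[79,-87,0],[106,-117,0],[133,-147,0]],"yaw":[0.03,0.06,0.1,0.13,0.16],"gripper":[0,0,0,0,0]}' 30; python3 -m creep '{"translation":[[28,-28,-5],[56,-56,-15],[84,-84,-25],[112,-112,-40],[115,-119,-44]],"yaw":[0,0,0,0,0],"gripper":[0,0,0,0,0]}'
python3 - <<'E'
from h import *; from station import ctrl
o,c,R,t=wrist(ctrl);print(o['time_s'],o['ee_pos'].round(4),o['eef_rot'].round(4))
X=cloud(c,R,t);show(X,c['pixels'],['sq'])
cv2.imwrite('pics/w1.png',c['pixels'][:,:,::-1])
E
```

```text
time_s: 0.57
ee_pos: [0.2691, 0.3843, 0.2239]
eef_rot: [-3.141, -0.0, 3.055]
force: [1.2, 0.6, -0.3]
grip_width: 0.094
time_s: 0.98
ee_pos: [0.3864, 0.2618, 0.1781]
eef_rot: [-3.139, -0.001, 3.051]
force: [-0.4, 1.0, 0.4]
grip_width: 0.094
0.9833 [0.3864 0.2618 0.1781] [-3.1390e+00 -1.3000e-03  3.0515e+00]
sq [386.4 265.7] ang -5.1 size [58.1 57.8] z 12.7 2055
```

View pics/w1.png

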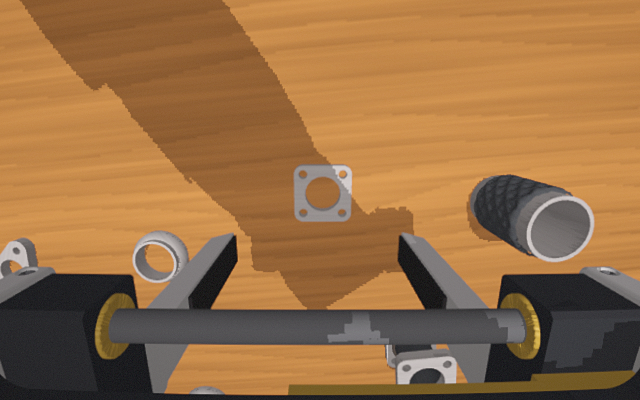

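The wrist view shows the square flange at (323,193) between the fingers. The coupling at (560,225) is clear of the right finger.

```bash
python3 -m creep '{"translation":[[-1,5,-38],[-1,5,-78],[-1,5,-118],[-1,5,-146],[-1,5,-156]],"yaw":[0,0,0,0,0],"gripper":[0,0,0,0,0]}' 30;python3 -m creep '{"translation":[[0,0,0],[0,0,0],[0,0,0],[0,0,0],[0,0,0]],"yaw":[0,0,0,0,0],"gripper":[0,255,255,255,255]}' 30; python3 -m creep '{"translation":[[0,0,0],[0,0,0],[0,0,0]],"yaw":[0,0,0],"gripper":[255,255,255]}'
```

```text
time_s: 1.45
ee_pos: [0.3822, 0.2671, 0.0189]
eef_rot: [-3.136, -0.006, 3.052]
force: [-16.2, -20.3, 94.2]
grip_width: 0.0941
time_s: 1.87
ee_pos: [0.3823, 0.2676, 0.0196]
eef_rot: [-3.136, -0.006, 3.052]
force: [0.6, 0.2, -0.4]
grip_width: 0.0708
time_s: 2.12
ee_pos: [0.3824, 0.2678, 0.02]
eef_rot: [-3.137, -0.005, 3.052]
force: [-2.2, -0.9, 5.8]
grip_width: 0.0574
```

The fingertips brushed the bench at 94 N, so from here I will stop the descents higher and finish them slowly. The grip is good.

```bash
python3 -m creep '{"translation":[[0,0,20],[0,0,60],[0,0,100],[10,4,138],[30,12,172]],"yaw":[0,0,0,0,0],"gripper":[255,255,255,255,255]}' 30;python3 -m creep '{"translation":[[34,14,16],[70,28,30],[106,43,45],[142,58,60],[178,72,80]],"yaw":[0.02,0.04,0.06,0.08,0.09],"gripper":[255,255,255,255,255]}';python3 -m creep '{"translation":[[9,5,5],[9,5,5]],"yaw":[0,0],"gripper":[255,255]}'
cat >> h.py <<'E'
def look(names,fn=None,held=None,**k):
    from station import ctrl
    o,c,R,t=wrist(ctrl);e=o['ee_pos']*1000;print(o['time_s'],e.round(1),o['eef_rot'].round(3),o['force'].round(1),'vel',abs(o['joint_vel']).max().round(3))
    X=cloud(c,R,t);show(X,c['pixels'],names,**k)
    if held:
        x,y,p,r=T[held];zu=(e[2]-20)/1000
        Y=X.copy();m=(X[...,2]>zu+.004)&(X[...,2]<zu+.030)
        print('held',*pose(Y,c['pixels'],e[:2]/1000,zu+.008,zu+(.03 if held=='rd' else .018),r,held=='sq',sat=50))
    if fn: cv2.imwrite(f'pics/{fn}.png',c['pixels'][:,:,::-1])
E
python3 -c "
from h import *;look(['Psq'],'w2','sq')"
```

```text
time_s: 2.53
ee_pos: [0.4115, 0.2795, 0.1946]
eef_rot: [-3.137, -0.005, 3.053]
force: [1.6, 0.2, -2.1]
grip_width: 0.0578
time_s: 2.95
ee_pos: [0.5844, 0.3494, 0.2704]
eef_rot: [-3.136, -0.007, -3.141]
force: [0.7, 0.1, -1.7]
grip_width: 0.0576
time_s: 3.12
ee_pos: [0.5952, 0.3549, 0.2747]
eef_rot: [-3.136, -0.007, -3.141]
force: [-0.2, -1.2, -2.5]
grip_width: 0.0576
3.1167 [595.2 354.9 274.7] [-3.136 -0.007 -3.141] [-0.2 -1.2 -2.5] vel 0.14
Psq [574.6 352.8] ang 0.6 size [57.2 57.7] z 70.7 1724
held [598.9 353.8] ang 0.3 size [59.3 80.3] z 267.3 7194
```

View pics/w2.png

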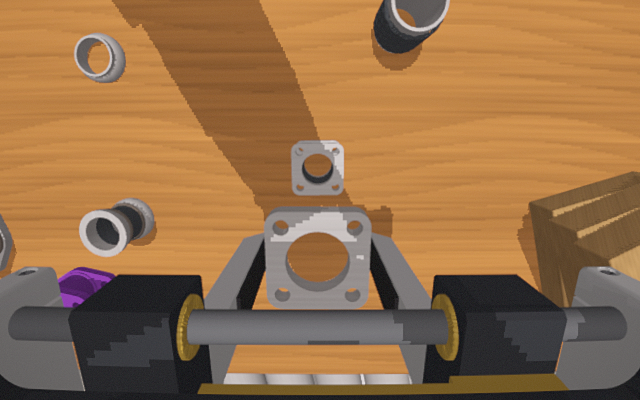

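The wrist view shows the square pipe at (318,168) and the held square flange, its bore at (318,258). I'll measure both by their bores and bolt holes, using the same method for each.

```bash
python3 -m creep '{"translation":[[0,0,0],[0,0,0],[0,0,0]],"yaw":[0,0,0],"gripper":[255,255,255]}'
cat >> h.py <<'E'
def holes(c,R,t,X,c0,zt,r,lo=.004,dark=None):
    "holes seen in the plate whose top is at zt: centre mm, equivalent diameter mm"
    C=-R.T@t; d=(X-C); Pl=C+d*((zt-C[2])/d[...,2])[...,None]   # pixel rays met with plane zt
    m=((X[...,2]>zt-lo)&(X[...,2]<zt+.008)).astype(np.uint8)
    m[c['depth']==0]=0
    cs,hi=cv2.findContours(m,cv2.RETR_CCOMP,cv2.CHAIN_APPROX_NONE); out=[]
    for k,h in zip(cs,hi[0]):
        if h[3]<0: continue
        f=np.zeros_like(m);cv2.drawContours(f,[k],-1,1,-1);f&=1-m
        q=Pl[f>0][:,:2]*1000
        if len(q)<6: continue
        hu=cv2.moments(cv2.convexHull(q.astype(np.float32)))
        if hu['m00']<15: continue
        p=np.array([hu['m10'],hu['m01']])/hu['m00'];D=2*np.sqrt(hu['m00']/np.pi)
        if np.hypot(*(p-c0))<r and D<50: out.append((p.round(1),round(float(D),1)))
    return sorted(out,key=lambda e:-e[1])
def rel(pipe,held=None,fn=None,off=20):
    from station import ctrl
    o,c,R,t=wrist(ctrl);e=o['ee_pos']*1000;print(o['time_s'],e.round(1),o['eef_rot'].round(3),'vel',abs(o['joint_vel']).max().round(3))
    X=cloud(c,R,t);show(X,c['pixels'],[pipe]);x,y,p,r=T[pipe]
    print('target holes',holes(c,R,t,X,np.array([x,y]),.07 if p else .02 if pipe=='rd' else .012,r*1000))
    if held: print('held holes',holes(c,R,t,X,e[:2],(e[2]-off)/1000+(.02 if held=='rd' else .012),T[held][3]*1000))
    if fn: cv2.imwrite(f'pics/{fn}.png',c['pixels'][:,:,::-1])
E
python3 -c "
from h import *;rel('Psq','sq')"
```

```text
time_s: 3.42
ee_pos: [0.5932, 0.3543, 0.2738]
eef_rot: [-3.135, -0.009, -3.141]
force: [0.2, 0.5, -2.4]
grip_width: 0.0577
3.4167 [593.2 354.3 273.8] [-3.135 -0.009 -3.141] vel 0.009
Psq [574.6 353. ] ang 0.7 size [57.2 57.8] z 70.6 1703
target holes [(array([575.1, 354.1]), 29.2), (array([555.2, 332.8]), 7.7), (array([554.8, 372.8]), 7.3), (array([593.9, 333.6]), 7.2), (array([593.7, 373.2]), 7.1)]
held holes [(array([598.9, 353.4]), 31.1), (array([577. , 373.2]), 7.4), (array([576.9, 333.7]), 7.1), (array([616.7, 373.2]), 6.6), (array([616.8, 333.5]), 6.5)]h.py:50: RuntimeWarning: divide by zero encountered in divide
  C=-R.T@t; d=(X-C); Pl=C+d*((zt-C[2])/d[...,2])[...,None]   # pixel rays met with plane zt
h.py:50: RuntimeWarning: invalid value encountered in multiply
  C=-R.T@t; d=(X-C); Pl=C+d*((zt-C[2])/d[...,2])[...,None]   # pixel rays met with plane zt
```

```bash
python3 -m creep '{"translation":[[22,0,-30],[44,0,-65],[48,0,-100],[48,0,-130],[48,0,-155]],"yaw":[0,0,0.012,0.012,0.012],"gripper":[255,255,255,255,255]}';python3 -m creep '{"translation":[[0,0,0],[0,0,0],[0,0,0]],"yaw":[0,0,0],"gripper":[255,255,255]}'
python3 -W ignore -c "
from h import *;rel('Psq','sq','w3')"
```

```text
time_s: 3.88
ee_pos: [0.6406, 0.3538, 0.1161]
eef_rot: [-3.134, -0.011, -3.129]
force: [-0.6, -0.4, -2.4]
grip_width: 0.0577
time_s: 4.13
ee_pos: [0.6411, 0.3541, 0.1185]
eef_rot: [-3.135, -0.008, -3.129]
force: [0.6, 0.1, -2.4]
grip_width: 0.0575
4.1333 [641.1 354.1 118.5] [-3.135 -0.008 -3.129] vel 0.019
Psq [574.6 352.8] ang 0.7 size [57.7 58.1] z 70.8 5713
target holes [(array([572.8, 352.8]), 32.6), (array([555. , 332.9]), 8.1), (array([594.6, 333.2]), 7.6), (array([554.6, 372.3]), 7.6), (array([594.3, 373. ]), 7.5)]
held holes [(array([644. , 352.9]), 29.8), (array([624.7, 372.8]), 7.4), (array([625.1, 333.2]), 7.3), (array([664.9, 333.4]), 6.6), (array([664.5, 373.2]), 6.5)]
```

View pics/w3.png

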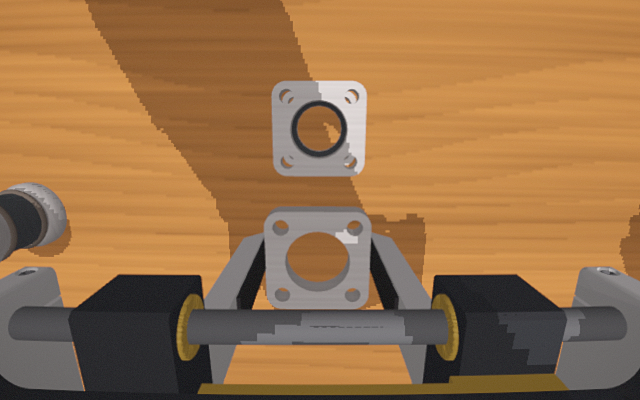

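The wrist view shows the pipe's top at (320,128) and the held flange at (318,260). The offset is (-70.2, -0.3) mm, which agrees with the look from higher up.

```bash
python3 -m creep '{"translation":[[-25,0,0],[-55,0,0],[-70,0,0],[-70,0,-6],[-70,0,-16]],"yaw":[0,0,0,0,0],"gripper":[255,255,255,255,255]}';python3 -m creep '{"translation":[[0,0,-2],[0,0,-4],[0,0,-6]],"yaw":[0,0,0],"gripper":[255,255,255]}'; python3 -c "
from station import ctrl
o=ctrl.get_obs();print(o['ee_pos'],o['force'])"
```

```text
time_s: 4.6
ee_pos: [0.5722, 0.3551, 0.1063]
eef_rot: [-3.138, -0.002, -3.129]
force: [-0.2, 0.9, -2.4]
grip_width: 0.0576
time_s: 4.85
ee_pos: [0.573, 0.355, 0.1004]
eef_rot: [-3.139, -0.002, -3.129]
force: [0.4, 0.2, -2.5]
grip_width: 0.0576
[0.57303643 0.3550448  0.10044272] [ 0.39813538  0.17501685 -2.46269788]
```

```bash
python3 -m creep '{"translation":[[-2,-1,-2],[-2.5,-1.5,-5],[-2.5,-1.5,-6],[-2.5,-1.5,-6],[-2.5,-1.5,-6]],"yaw":[0,0,0,0,0],"gripper":[255,255,255,255,255]}'
```

```text
time_s: 5.27
ee_pos: [0.5706, 0.3535, 0.0944]
eef_rot: [-3.139, -0.002, -3.129]
force: [0.8, 0.8, -3.0]
grip_width: 0.0576
```

```bash
python3 -m creep '{"translation":[[0,0.3,-1],[0,0.3,-2],[0,0.3,-3],[0,0.3,-3.5],[0,0.3,-3.5]],"yaw":[0,0,0,0,0],"gripper":[255,255,255,255,255]}';  python3 -m creep '{"translation":[[0,0,-0.4],[0,0,-0.8],[0,0,-0.8]],"yaw":[0,0,0],"gripper":[255,255,255]}'
```

```text
time_s: 5.68
ee_pos: [0.5705, 0.3538, 0.0907]
eef_rot: [-3.139, -0.002, -3.129]
force: [-0.6, -0.3, -3.6]
grip_width: 0.058
time_s: 5.93
ee_pos: [0.5706, 0.3538, 0.0902]
eef_rot: [-3.139, -0.002, -3.129]
force: [0.0, -0.0, -0.8]
grip_width: 0.0575
```

```bash
python3 -m creep '{"translation":[[0,0,-0.5],[0,0,-0.5]],"yaw":[0,0],"gripper":[255,255]}'; python3 -m creep '{"translation":[[0,0,0],[0,0,0],[0,0,0],[0,0,0],[0,0,0]],"yaw":[0,0,0,0,0],"gripper":[70,60,40,20,0]}';python3 -m creep '{"translation":[[0,0,4],[0,0,20],[0,0,50],[10,0,90],[40,0,120]],"yaw":[0,0,0,0,0],"gripper":[0,0,0,0,0]}'; python3 -m creep '{"translation":[[0,0,0],[0,0,0]],"yaw":[0,0],"gripper":[0,0]}'
python3 -W ignore - <<'E'
from h import *
from station import ctrl
T['Hsq']=(573,354,1,.05)
o,c,R,t=wrist(ctrl);print(o['time_s'],o['ee_pos'])
X=cloud(c,R,t);print(pose(X,c['pixels'],np.array([.573,.354]),.074,.09,.05,True));print(holes(c,R,t,X,np.array([573,354]),.082,50,lo=.004))
cv2.imwrite('pics/w4.png',cv2.resize(c['pixels'][60:320,180:460,::-1],None,fx=2,fy=2))
E
```

```text
time_s: 6.1
ee_pos: [0.5706, 0.3538, 0.0901]
eef_rot: [-3.139, -0.001, -3.129]
force: [-1.7, -2.1, 2.8]
grip_width: 0.058
time_s: 6.52
ee_pos: [0.5706, 0.3538, 0.09]
eef_rot: [-3.139, -0.001, -3.129]
force: [-0.3, 0.3, 0.1]
grip_width: 0.0878
time_s: 6.93
ee_pos: [0.6087, 0.3548, 0.2138]
eef_rot: [-3.14, 0.0, -3.127]
force: [1.1, 0.3, 1.3]
grip_width: 0.0943
time_s: 7.1
ee_pos: [0.61, 0.3549, 0.2163]
eef_rot: [3.141, 0.004, -3.128]
force: [-0.4, 0.2, -1.3]
grip_width: 0.094
7.1 [0.60996004 0.35493447 0.21630295]
(array([575.2, 352.9]), 'ang', 0.8, 'size', array([57. , 57.9]), 'z', np.float64(82.7), 2621)
[(array([574.4, 352.9]), 30.7), (array([555.6, 333.1]), 8.0), (array([555.4, 372.9]), 7.6), (array([594.6, 333.4]), 7.5), (array([594.1, 373. ]), 7.2)]
```

View pics/w4.png

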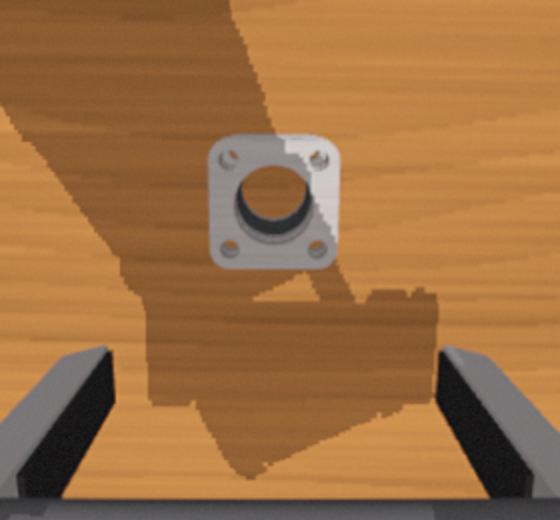

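The square flange sits centred: its hole mean is (574.9,353.1) and the pipe's is (574.6,352.9), and their angles agree. The round flange is next.

```bash
python3 -m creep '{"translation":[[-19,-31,0],[-39,-63,0],[-59,-95,0],[-79,-127,0],[-99,-158,0]],"yaw":[0,0,0,0,0],"gripper":[0,0,0,0,0]}'; python3 -m creep '{"translation":[[-18,-28,-15],[-36,-58,-35],[-54,-88,-60],[-69,-110,-90],[-70,-112,-120]],"yaw":[0,0,0,0,0],"gripper":[0,0,0,0,0]}';python3 -m creep '{"translation":[[0,0,0],[0,0,0]],"yaw":[0,0],"gripper":[0,0]}'
python3 -W ignore -c "
from h import *;rel('rd')"
```

```text
time_s: 7.57
ee_pos: [0.5069, 0.1952, 0.2115]
eef_rot: [-3.139, -0.003, -3.127]
force: [0.6, -0.7, -0.2]
grip_width: 0.0938
time_s: 7.98
ee_pos: [0.4328, 0.0808, 0.0894]
eef_rot: [-3.139, -0.006, -3.128]
force: [-0.7, 0.2, -0.4]
grip_width: 0.0941
time_s: 8.15
ee_pos: [0.4307, 0.0806, 0.088]
eef_rot: [-3.138, -0.011, -3.128]
force: [0.3, -0.4, 0.8]
grip_width: 0.0939
8.15 [430.7  80.6  88. ] [-3.138 -0.011 -3.128] vel 0.075
rd [442.3  81.7] ang -10.5 size [57.7 57.5] z 13.7 2311
target holes [(array([443.2,  82.2]), 34.6)]
```

```bash
python3 -m creep '{"translation":[[9,3,-20],[9,3,-40],[9,3,-54],[9,3,-60],[9,3,-63]],"yaw":[0,0,0,0,0],"gripper":[0,0,0,0,0]}' 30;python3 -m creep '{"translation":[[0,0,0],[0,0,0]],"yaw":[0,0],"gripper":[0,0]}'
```

```text
time_s: 8.62
ee_pos: [0.4416, 0.0846, 0.0268]
eef_rot: [-3.139, -0.007, -3.127]
force: [-0.0, 0.1, 0.3]
grip_width: 0.0939
time_s: 8.78
ee_pos: [0.4423, 0.085, 0.0279]
eef_rot: [-3.139, -0.006, -3.127]
force: [-0.7, 0.1, 0.3]
grip_width: 0.0939
```

```bash
python3 -m creep '{"translation":[[-2,-1,-3],[-2,-1,-6],[-2,-1,-6],[-2,-1,-6]],"yaw":[0,0,0,0],"gripper":[0,0,0,0]}' 30;python3 -m creep '{"translation":[[0,0,0],[0,0,0],[0,0,0],[0,0,0],[0,0,0]],"yaw":[0,0,0,0,0],"gripper":[255,255,255,255,255]}' 30; python3 -m creep '{"translation":[[0,0,0],[0,0,0],[0,0,0]],"yaw":[0,0,0],"gripper":[255,255,255]}'
```

```text
time_s: 9.12
ee_pos: [0.4403, 0.084, 0.022]
eef_rot: [-3.139, -0.006, -3.127]
force: [0.2, -0.1, 0.4]
grip_width: 0.0944
time_s: 9.53
ee_pos: [0.4403, 0.084, 0.022]
eef_rot: [-3.139, -0.006, -3.127]
force: [0.5, -0.3, -0.0]
grip_width: 0.064
time_s: 9.78
ee_pos: [0.4403, 0.084, 0.022]
eef_rot: [-3.139, -0.006, -3.127]
force: [0.5, -0.5, 0.4]
grip_width: 0.0571
```

```bash
python3 -m creep '{"translation":[[0,0,20],[0,0,60],[0,0,100],[20,1,135],[50,2,155]],"yaw":[0,0,0,0,0],"gripper":[255,255,255,255,255]}';python3 -m creep '{"translation":[[40,2,3],[80,4,3],[120,6,3],[160,8,3],[200,10,-10]],"yaw":[0,0,0,0,0],"gripper":[255,255,255,255,255]}';python3 -m creep '{"translation":[[28,1,-25],[30,1,-40],[30,1,-40],[30,1,-40]],"yaw":[0,0,0,0],"gripper":[255,255,255,255]}'
python3 -W ignore -c "
from h import *;rel('Prd','rd','w5',off=22)"
```

```text
time_s: 10.2
ee_pos: [0.4906, 0.0862, 0.1814]
eef_rot: [-3.139, -0.002, -3.126]
force: [0.3, 0.4, -0.2]
grip_width: 0.057
time_s: 10.62
ee_pos: [0.6925, 0.0963, 0.1735]
eef_rot: [-3.139, 0.002, -3.126]
force: [0.2, -1.2, 0.1]
grip_width: 0.0565
time_s: 10.95
ee_pos: [0.7216, 0.0973, 0.1324]
eef_rot: [-3.139, -0.001, -3.126]
force: [0.4, -0.3, -0.4]
grip_width: 0.0568
10.95 [721.6  97.3 132.4] [-3.139e+00 -1.000e-03 -3.126e+00] vel 0.066
Prd [651.4  95.4] ang 71.7 size [58.  57.6] z 70.7 3197
target holes [(array([652.3,  94.7]), 33.9)]
held holes [(array([725.7,  96.8]), 36.3)]
```

View pics/w5.png

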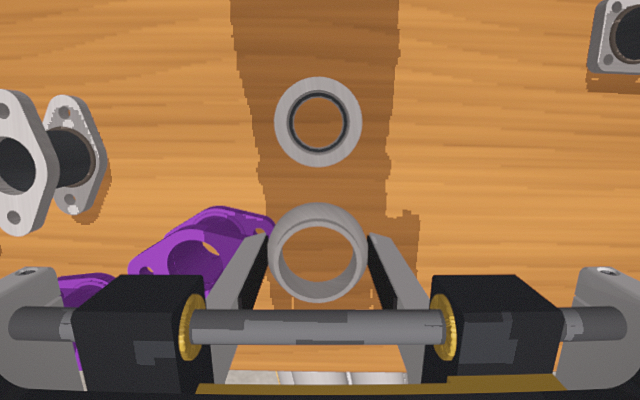

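The wrist view shows the round pipe's top at (318,121) and the held round flange at (318,254).

```bash
python3 -W ignore - <<'E'
from h import *
from station import ctrl
o,c,R,t=wrist(ctrl);e=o['ee_pos'];print(e,abs(o['joint_vel']).max())
X=cloud(c,R,t);zt=e[2]-.002
for lo in(.003,.005,.007):print(pose(X,c['pixels'],e[:2]+[.003,0],zt-lo,zt+.006,.027))
for lo in(.064,.067):print(pose(X,c['pixels'],np.array([.651,.095]),lo,.08,.04))
# visual bore ellipses on brightness edges: inner bore of held ring in the plane of its top
E
```

```text
[0.72204166 0.09738534 0.13455523] 0.039046930369665375
(array([724.5,  96.4]), 'ang', 0.9, 'size', array([47.5, 47. ]), 'z', np.float64(133.0), 1596)
(array([724.1,  96.5]), 'ang', -16.5, 'size', array([49.2, 47.4]), 'z', np.float64(132.8), 1849)
(array([723.4,  96.5]), 'ang', 84.6, 'size', array([52.1, 50. ]), 'z', np.float64(132.0), 2520)
(array([651.3,  95.4]), 'ang', 62.7, 'size', array([57.8, 57.8]), 'z', np.float64(70.8), 3040)
(array([651.3,  95.4]), 'ang', 62.7, 'size', array([57.8, 57.8]), 'z', np.float64(70.8), 2966)
```

```bash
python3 -m creep '{"translation":[[-25,0,0],[-55,-1,0],[-73,-1,0],[-73,-1,-12],[-73,-1,-28]],"yaw":[0,0,0,0,0],"gripper":[255,255,255,255,255]}';python3 -m creep '{"translation":[[0,0,-4],[0,0,-4],[0,0,-4]],"yaw":[0,0,0],"gripper":[255,255,255]}'
```

```text
time_s: 11.47
ee_pos: [0.6499, 0.0967, 0.1116]
eef_rot: [-3.14, 0.01, -3.126]
force: [0.5, 0.1, -1.1]
grip_width: 0.0566
time_s: 11.72
ee_pos: [0.6504, 0.0968, 0.109]
eef_rot: [-3.14, 0.012, -3.126]
force: [0.8, -0.5, -0.2]
grip_width: 0.057
```

```bash
python3 -m creep '{"translation":[[-1.5,-0.2,-5],[-1.5,-0.2,-10],[-1.5,-0.2,-13],[-1.5,-0.2,-14],[-1.5,-0.2,-14]],"yaw":[0,0,0,0,0],"gripper":[255,255,255,255,255]}'
```

```text
time_s: 12.13
ee_pos: [0.6488, 0.0965, 0.0945]
eef_rot: [-3.14, 0.011, -3.126]
force: [0.8, -0.2, -1.8]
grip_width: 0.0566
```

```bash
python3 -m creep '{"translation":[[0,0,-0.8],[0,0,-1.6],[0,0,-2.2],[0,0,-2.2]],"yaw":[0,0,0,0],"gripper":[255,255,255,255]}';  python3 -m creep '{"translation":[[0,0,-0.4],[0,0,-0.8],[0,0,-0.8]],"yaw":[0,0,0],"gripper":[255,255,255]}'
```

```text
time_s: 12.47
ee_pos: [0.6489, 0.0965, 0.0923]
eef_rot: [-3.14, 0.012, -3.126]
force: [-0.2, 0.0, -0.8]
grip_width: 0.0564
time_s: 12.72
ee_pos: [0.649, 0.0965, 0.092]
eef_rot: [-3.14, 0.012, -3.126]
force: [-1.2, -0.4, 3.5]
grip_width: 0.0566
```

```bash
python3 -m creep '{"translation":[[0,0,0],[0,0,0],[0,0,0],[0,0,0],[0,0,0]],"yaw":[0,0,0,0,0],"gripper":[70,60,40,20,0]}';python3 -m creep '{"translation":[[0,0,4],[0,0,20],[0,0,50],[10,0,90],[30,0,110]],"yaw":[0,0,0,0,0],"gripper":[0,0,0,0,0]}'; python3 -m creep '{"translation":[[0,0,0],[0,0,0]],"yaw":[0,0],"gripper":[0,0]}'
python3 -W ignore - <<'E'
from h import *
from station import ctrl
o,c,R,t=wrist(ctrl);print(o['time_s'],o['ee_pos'])
X=cloud(c,R,t)
for zl,zh in((.087,.097),(.066,.076),(.074,.084)):print(pose(X,c['pixels'],np.array([.651,.095]),zl,zh,.04))
cv2.imwrite('pics/w6.png',cv2.resize(c['pixels'][40:320,180:460,::-1],None,fx=2,fy=2))
E
```

```text
time_s: 13.13
ee_pos: [0.649, 0.0966, 0.0919]
eef_rot: [-3.14, 0.012, -3.126]
force: [-0.2, -0.2, -0.3]
grip_width: 0.0869
time_s: 13.55
ee_pos: [0.6793, 0.0968, 0.2076]
eef_rot: [-3.14, 0.017, -3.125]
force: [0.2, 0.4, 1.2]
grip_width: 0.0942
time_s: 13.72
ee_pos: [0.6799, 0.0968, 0.2092]
eef_rot: [-3.141, 0.02, -3.125]
force: [0.2, 0.7, 0.1]
grip_width: 0.0939
13.7167 [0.6798722  0.09682871 0.20916688]
(array([651.8,  95.8]), 'ang', -88.0, 'size', array([46.4, 45.9]), 'z', np.float64(90.7), 542)
(array([647.1,  95. ]), 'ang', 10.4, 'size', array([49.7, 43.1]), 'z', np.float64(71.1), 197)
(array([651.8,  95.7]), 'ang', -35.6, 'size', array([57.1, 57. ]), 'z', np.float64(81.2), 943)
```

View pics/w6.png

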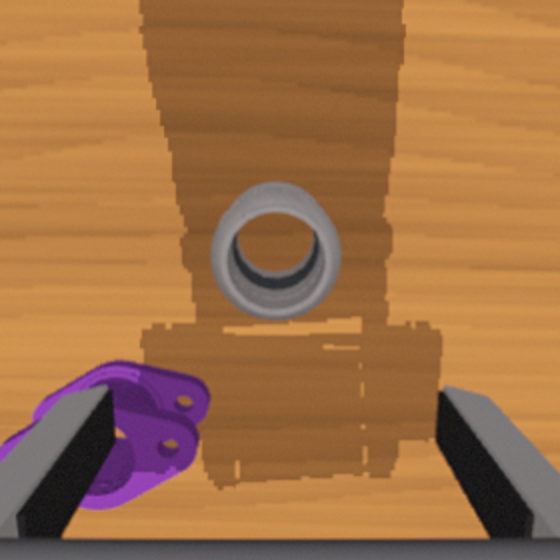

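The round flange is centred to 0.6 mm. The crop shows it coaxial with its pipe at about (276,250). The small oval is next.

```bash
python3 -m creep '{"translation":[[-28,-21,0],[-56,-43,0],[-84,-65,0],[-113,-87,0],[-142,-109,0]],"yaw":[-0.1,-0.2,-0.3,-0.4,-0.5],"gripper":[0,0,0,0,0]}'; python3 -m creep '{"translation":[[-28,-21,-15],[-56,-43,-35],[-84,-66,-60],[-96,-76,-85],[-97,-77,-100]],"yaw":[-0.02,-0.03,-0.03,-0.03,-0.03],"gripper":[0,0,0,0,0]}';python3 -m creep '{"translation":[[0,0,0],[0,0,0]],"yaw":[0,0],"gripper":[0,0]}'
python3 -W ignore -c "
from h import *;rel('os')"
```

```text
time_s: 14.18
ee_pos: [0.5339, -0.0127, 0.205]
eef_rot: [-3.139, 0.013, 2.653]
force: [1.1, -0.6, 0.9]
grip_width: 0.0937
time_s: 14.6
ee_pos: [0.4322, -0.0904, 0.1015]
eef_rot: [-3.138, 0.008, 2.621]
force: [0.1, 0.8, -0.4]
grip_width: 0.0939
time_s: 14.77
ee_pos: [0.4303, -0.0899, 0.1]
eef_rot: [-3.137, 0.004, 2.621]
force: [-0.2, -0.0, 0.2]
grip_width: 0.0941
14.7667 [430.3 -89.9 100. ] [-3.137  0.004  2.621] vel 0.057
os [444.2 -90.5] ang -28.8 size [78.7 40.8] z 12.6 2512
target holes [(array([443.2, -90.1]), 26.7), (array([419.7, -77.1]), 7.6), (array([ 467.5, -103.4]), 6.7)]
```

```bash
python3 -m creep '{"translation":[[10,2,-25],[10,2,-48],[10,2,-64],[10,2,-71],[10,2,-73]],"yaw":[0.018,0.018,0.018,0.018,0.018],"gripper":[0,0,0,0,0]}' 30;python3 -m creep '{"translation":[[0,0,0],[0,0,0]],"yaw":[0,0],"gripper":[0,0]}'
```

```text
time_s: 15.23
ee_pos: [0.4415, -0.0875, 0.0277]
eef_rot: [-3.137, 0.006, 2.64]
force: [0.8, -0.8, -0.4]
grip_width: 0.0941
time_s: 15.4
ee_pos: [0.4421, -0.0875, 0.0287]
eef_rot: [-3.137, 0.007, 2.64]
force: [-0.1, -0.3, -0.4]
grip_width: 0.0937
```

```bash
python3 -m creep '{"translation":[[-0.5,-0.5,-3],[-0.5,-0.5,-6],[-0.5,-0.5,-7],[-0.5,-0.5,-7]],"yaw":[0,0,0,0],"gripper":[0,0,0,0]}' 30;python3 -m creep '{"translation":[[0,0,0],[0,0,0],[0,0,0],[0,0,0],[0,0,0]],"yaw":[0,0,0,0,0],"gripper":[255,255,255,255,255]}' 30; python3 -m creep '{"translation":[[0,0,0],[0,0,0],[0,0,0],[0,0,0],[0,0,0]],"yaw":[0,0,0,0,0],"gripper":[255,255,255,255,255]}'
```

```text
time_s: 15.73
ee_pos: [0.4415, -0.088, 0.0217]
eef_rot: [-3.137, 0.007, 2.64]
force: [0.8, -0.1, 1.0]
grip_width: 0.0937
time_s: 16.15
ee_pos: [0.4415, -0.088, 0.0217]
eef_rot: [-3.137, 0.007, 2.64]
force: [-0.3, 0.0, 0.2]
grip_width: 0.0641
time_s: 16.57
ee_pos: [0.4416, -0.088, 0.0217]
eef_rot: [-3.137, 0.007, 2.64]
force: [-0.4, 0.1, 0.3]
grip_width: 0.0411
```

```bash
python3 -m creep '{"translation":[[0,0,20],[0,0,60],[2,-3,100],[15,-20,130],[35,-50,150]],"yaw":[0,0,0,0,0],"gripper":[255,255,255,255,255]}';python3 -m creep '{"translation":[[21,-31,3],[43,-63,3],[65,-95,3],[87,-127,3],[109,-159,3]],"yaw":[0,0,0.01,0.02,0.03],"gripper":[255,255,255,255,255]}';python3 -m creep '{"translation":[[20,-30,-5],[43,-60,-20],[52,-75,-38],[53,-78,-46],[53,-78,-46]],"yaw":[0,0,0,0,0],"gripper":[255,255,255,255,255]}'; python3 -m creep '{"translation":[[0,0,0],[0,0,0]],"yaw":[0,0],"gripper":[255,255]}'
python3 -W ignore -c "
from h import *;rel('Pos','os','w7',off=21.7)"
```

```text
time_s: 16.98
ee_pos: [0.4769, -0.1372, 0.1754]
eef_rot: [-3.138, 0.01, 2.643]
force: [0.6, 0.1, -0.4]
grip_width: 0.0407
time_s: 17.4
ee_pos: [0.5864, -0.2978, 0.1779]
eef_rot: [-3.138, 0.009, 2.673]
force: [0.4, -0.5, -1.4]
grip_width: 0.0406
time_s: 17.82
ee_pos: [0.6383, -0.376, 0.1278]
eef_rot: [-3.139, 0.004, 2.672]
force: [0.7, 0.5, -2.7]
grip_width: 0.0411
time_s: 17.98
ee_pos: [0.6382, -0.3751, 0.1285]
eef_rot: [-3.139, 0.004, 2.673]
force: [0.6, -0.2, -1.7]
grip_width: 0.0415
17.9833 [ 638.2 -375.1  128.5] [-3.139  0.004  2.673] vel 0.017
Pos [ 569.9 -337.3] ang -24.5 size [77.5 41.5] z 70.8 4001
target holes [(array([ 568.7, -337.2]), 26.2), (array([ 594.9, -348.4]), 7.7), (array([ 545.3, -325.8]), 7.6)]
held holes [(array([ 639.7, -376.8]), 26.2), (array([ 616.1, -364.5]), 7.6), (array([ 664.9, -389.4]), 6.2)]
```

View pics/w7.png

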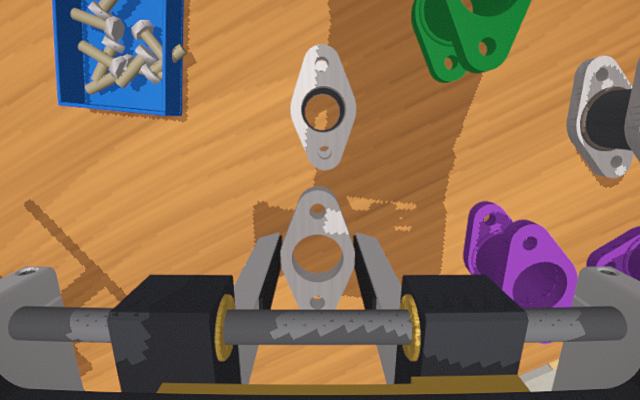

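The view shows the small oval pipe's top at (322,108), with holes at (321,65) and (324,152). The held flange's bore is at (318,256). I need to shift by (-70.5, +39.8) mm and turn +0.044 rad.

```bash
python3 -m creep '{"translation":[[-30,17,0],[-60,34,0],[-70.5,39.8,0],[-70.5,39.8,-8],[-70.5,39.8,-20]],"yaw":[0.02,0.04,0.044,0.044,0.044],"gripper":[255,255,255,255,255]}';python3 -m creep '{"translation":[[0,0,-4],[0,0,-4],[0,0,-4]],"yaw":[0,0,0],"gripper":[255,255,255]}'
```

```text
time_s: 18.45
ee_pos: [0.5687, -0.3354, 0.1116]
eef_rot: [-3.138, 0.01, 2.717]
force: [0.4, -0.3, -1.9]
grip_width: 0.041
time_s: 18.7
ee_pos: [0.5692, -0.3356, 0.1072]
eef_rot: [-3.138, 0.009, 2.717]
force: [0.1, 0.5, -1.1]
grip_width: 0.0411
```

```bash
python3 -m creep '{"translation":[[-1.5,0.3,-5],[-1.5,0.3,-9],[-1.5,0.3,-12],[-1.5,0.3,-13],[-1.5,0.3,-13]],"yaw":[0,0,0,0,0],"gripper":[255,255,255,255,255]}'
```

```text
time_s: 19.12
ee_pos: [0.5676, -0.3352, 0.0938]
eef_rot: [-3.138, 0.009, 2.717]
force: [1.2, -0.6, -2.2]
grip_width: 0.0412
```

```bash
python3 -m creep '{"translation":[[0,0,-0.8],[0,0,-1.6],[0,0,-2],[0,0,-2]],"yaw":[0,0,0,0],"gripper":[255,255,255,255]}';  python3 -m creep '{"translation":[[0,0,-0.3],[0,0,-0.6],[0,0,-0.6]],"yaw":[0,0,0],"gripper":[255,255,255]}'
```

```text
time_s: 19.45
ee_pos: [0.5676, -0.3352, 0.0919]
eef_rot: [-3.138, 0.009, 2.717]
force: [-0.3, 0.1, -1.8]
grip_width: 0.0407
time_s: 19.7
ee_pos: [0.5677, -0.3353, 0.0917]
eef_rot: [-3.138, 0.009, 2.717]
force: [-1.5, 1.6, 3.8]
grip_width: 0.0413
```

```bash
python3 -m creep '{"translation":[[0,0,0],[0,0,0],[0,0,0],[0,0,0],[0,0,0]],"yaw":[0,0,0,0,0],"gripper":[130,100,70,40,0]}';python3 -m creep '{"translation":[[0,0,4],[0,0,20],[0,0,50],[10,-4,90],[27,-12,110]],"yaw":[0,0,0,0,0],"gripper":[0,0,0,0,0]}'; python3 -m creep '{"translation":[[0,0,0],[0,0,0]],"yaw":[0,0],"gripper":[0,0]}'
python3 -W ignore - <<'E'
from h import *
from station import ctrl
o,c,R,t=wrist(ctrl);print(o['time_s'],o['ee_pos'])
X=cloud(c,R,t);print(pose(X,c['pixels'],np.array([.57,-.337]),.075,.09,.055));print(holes(c,R,t,X,np.array([570,-337]),.082,50))
cv2.imwrite('pics/w8.png',cv2.resize(c['pixels'][40:320,180:460,::-1],None,fx=2,fy=2))
E
```

```text
time_s: 20.12
ee_pos: [0.5677, -0.3353, 0.0916]
eef_rot: [-3.138, 0.009, 2.717]
force: [-0.5, 0.5, -0.5]
grip_width: 0.0691
time_s: 20.53
ee_pos: [0.595, -0.3475, 0.2074]
eef_rot: [-3.137, 0.014, 2.717]
force: [0.0, 0.2, 1.5]
grip_width: 0.0939
time_s: 20.7
ee_pos: [0.5956, -0.3478, 0.209]
eef_rot: [-3.137, 0.017, 2.717]
force: [0.6, -0.2, -0.8]
grip_width: 0.0939
20.7 [ 0.59558716 -0.34777863  0.20895227]
(array([ 570.8, -337.3]), 'ang', -24.4, 'size', array([77.2, 40.6]), 'z', np.float64(82.8), 2031)
[(array([ 569. , -337.1]), 25.4), (array([ 546.1, -325.8]), 7.9), (array([ 595.2, -348.3]), 7.1)]
```

View pics/w8.png

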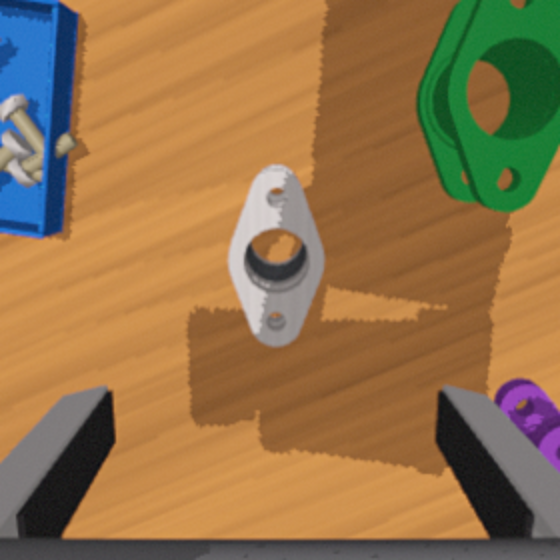

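The small oval is placed: hole mean (570.7,-337.1) against the pipe's (570.1,-337.1), with the angle equal to within 0.1°. The large oval is last.

```bash
python3 -m creep '{"translation":[[-18,6,0],[-36,13,0],[-54,19,0],[-72,26,0],[-90,33,0]],"yaw":[-0.12,-0.24,-0.36,-0.48,-0.6],"gripper":[0,0,0,0,0]}'; python3 -m creep '{"translation":[[-16,6,0],[-32,12,0],[-48,18,0],[-64,24,0],[-80,30,0]],"yaw":[-0.12,-0.24,-0.36,-0.48,-0.6],"gripper":[0,0,0,0,0]}';python3 -m creep '{"translation":[[-12,4,-5],[-24,8,-15],[-36,12,-30],[-48,17,-45],[-48,17,-60]],"yaw":[-0.12,-0.24,-0.36,-0.48,-0.6],"gripper":[0,0,0,0,0]}';python3 -m creep '{"translation":[[0,0,-20],[0,0,-40],[0,0,-40]],"yaw":[-0.04,-0.04,-0.04],"gripper":[0,0,0]}'
python3 -W ignore -c "
from h import *;rel('ol')"
```

```text
time_s: 21.17
ee_pos: [0.5027, -0.3133, 0.2047]
eef_rot: [-3.136, 0.011, 2.111]
force: [-0.3, -0.6, 0.3]
grip_width: 0.0937
time_s: 21.58
ee_pos: [0.4207, -0.2821, 0.2028]
eef_rot: [-3.133, 0.009, 1.505]
force: [0.7, -0.2, 0.2]
grip_width: 0.0939
time_s: 22.0
ee_pos: [0.3699, -0.2635, 0.1406]
eef_rot: [-3.13, 0.009, 0.899]
force: [-0.6, 0.1, -0.1]
grip_width: 0.094
time_s: 22.25
ee_pos: [0.3672, -0.2614, 0.0963]
eef_rot: [-3.122, 0.009, 0.859]
force: [-1.4, 0.4, -1.2]
grip_width: 0.0937
22.25 [ 367.2 -261.4   96.3] [-3.122  0.009  0.859] vel 0.094
ol [ 380.2 -272. ] ang 49.3 size [104.   57.3] z 12.7 4484
target holes [(array([ 379.8, -271.2]), 38.9), (array([ 405.3, -243. ]), 9.6), (array([ 355.5, -300.3]), 8.3)]
```

```bash
python3 -m creep '{"translation":[[12,-9,-25],[12,-9,-48],[12,-9,-60],[12,-9,-65],[12,-9,-68]],"yaw":[0,0,0,0,0],"gripper":[0,0,0,0,0]}' 40;python3 -m creep '{"translation":[[0,0,0],[0,0,0]],"yaw":[0,0],"gripper":[0,0]}'
```

```text
time_s: 22.72
ee_pos: [0.3799, -0.2709, 0.0305]
eef_rot: [-3.124, 0.009, 0.859]
force: [-0.0, 1.1, 0.1]
grip_width: 0.0938
time_s: 22.88
ee_pos: [0.3802, -0.2712, 0.0315]
eef_rot: [-3.125, 0.009, 0.86]
force: [-0.0, -0.2, -0.9]
grip_width: 0.0935
```

```bash
python3 -m creep '{"translation":[[0,0,-4],[0,0,-7],[0,0,-8.5],[0,0,-8.5]],"yaw":[-0.004,-0.004,-0.004,-0.004],"gripper":[0,0,0,0]}' 40;python3 -m creep '{"translation":[[0,0,0],[0,0,0],[0,0,0],[0,0,0],[0,0,0]],"yaw":[0,0,0,0,0],"gripper":[255,255,255,255,255]}' 40; python3 -m creep '{"translation":[[0,0,0],[0,0,0],[0,0,0]],"yaw":[0,0,0],"gripper":[255,255,255]}'
```

```text
time_s: 23.22
ee_pos: [0.3801, -0.2711, 0.0227]
eef_rot: [-3.125, 0.009, 0.856]
force: [0.0, -0.3, 0.5]
grip_width: 0.0939
time_s: 23.63
ee_pos: [0.3802, -0.2711, 0.0228]
eef_rot: [-3.125, 0.009, 0.856]
force: [-0.1, 0.0, -0.1]
grip_width: 0.0641
time_s: 23.88
ee_pos: [0.3802, -0.2711, 0.0228]
eef_rot: [-3.125, 0.009, 0.856]
force: [0.3, -0.3, 0.4]
grip_width: 0.0572
```

```bash
python3 -m creep '{"translation":[[0,0,20],[0,0,60],[0,0,100],[15,11,135],[40,29,157]],"yaw":[0,0,0,-0.1,-0.21],"gripper":[255,255,255,255,255]}';python3 -m creep '{"translation":[[24,18,0],[50,37,0],[76,56,0],[102,75,0],[128,94,0]],"yaw":[-0.11,-0.23,-0.35,-0.47,-0.59],"gripper":[255,255,255,255,255]}';python3 -m creep '{"translation":[[24,17,0],[48,34,-10],[48,35,-20],[48,35,-20]],"yaw":[-0.1,-0.175,-0.175,-0.175],"gripper":[255,255,255,255]}';python3 -m creep '{"translation":[[0,0,0],[0,0,0],[0,0,0]],"yaw":[0,0,0],"gripper":[255,255,255]}'
python3 -W ignore -c "
from h import *;rel('Pol','ol','w9',off=22.8)"
```

```text
time_s: 24.3
ee_pos: [0.42, -0.243, 0.1835]
eef_rot: [-3.128, 0.008, 0.639]
force: [1.5, -0.2, -3.5]
grip_width: 0.0569
time_s: 24.72
ee_pos: [0.5489, -0.1477, 0.1832]
eef_rot: [-3.128, 0.009, 0.043]
force: [0.6, -1.3, -2.9]
grip_width: 0.0568
time_s: 25.05
ee_pos: [0.5963, -0.1115, 0.1601]
eef_rot: [-3.127, 0.014, -0.13]
force: [-0.9, -0.6, -3.8]
grip_width: 0.0566
time_s: 25.3
ee_pos: [0.5959, -0.1122, 0.1607]
eef_rot: [-3.127, 0.013, -0.13]
force: [-0.6, -0.6, -2.0]
grip_width: 0.0575
25.3 [ 595.9 -112.2  160.7] [-3.127  0.013 -0.13 ] vel 0.007
Pol [ 683.7 -123.5] ang -5.3 size [99.1 57.6] z 70.8 5098
target holes [(array([ 682.2, -123.5]), 33.2), (array([ 719.9, -127.3]), 9.8)]
held holes [(array([ 634.5, -118.2]), 9.8)]
```

View pics/w9.png

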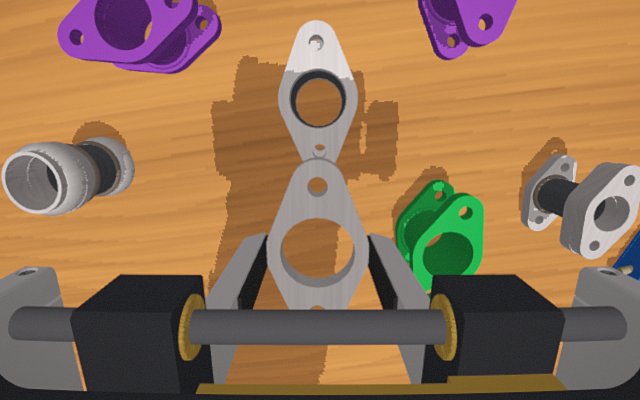

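The view shows the large oval pipe's top at (318,100). Its near hole at (319,148) is partly hidden by the held flange, whose bore is at (317,252). I'm backing off 20 mm.

```bash
python3 -m creep '{"translation":[[-10,1,0],[-20,2.5,0],[-20,2.5,0],[-20,2.5,0],[-20,2.5,0]],"yaw":[0,0,0,0,0],"gripper":[255,255,255,255,255]}'
python3 -W ignore - <<'E'
from h import *
from station import ctrl
o,c,R,t=wrist(ctrl);e=o['ee_pos']*1000;print(e.round(1),o['eef_rot'].round(3),abs(o['joint_vel']).max())
X=cloud(c,R,t);show(X,c['pixels'],['Pol']);print(holes(c,R,t,X,np.array([682,-123]),.07,70))
for off in(22.8,):
  for lo in(.004,.006,.008,.010):print(lo,holes(c,R,t,X,e[:2],(e[2]-off+12)/1000,70,lo=lo))
E
```

```text
time_s: 25.77
ee_pos: [0.5765, -0.1101, 0.1613]
eef_rot: [-3.128, 0.012, -0.13]
force: [-0.3, -0.4, -3.0]
grip_width: 0.0568
[ 576.5 -110.1  161.3] [-3.128  0.012 -0.13 ] 0.00929320150521441
Pol [ 681.1 -123.3] ang -5.2 size [98.9 57.5] z 70.7 5506
[(array([ 681.5, -123.5]), 34.7), (array([ 643.7, -119.8]), 9.2), (array([ 719.2, -127.2]), 8.9)]
0.004 [(array([ 578.2, -110.6]), 33.2), (array([ 615.3, -116.1]), 9.4)]
0.006 [(array([ 578. , -111.1]), 31.8), (array([ 615.8, -116.1]), 8.7)]
0.008 [(array([ 580., -112.]), 33.7), (array([ 615.9, -116.1]), 8.4)]
0.01 [(array([ 580.2, -111. ]), 31.8), (array([ 616., -116.]), 7.7)]
```

```bash
python3 -m creep '{"translation":[[0,0,0],[0,0,0],[0,0,0],[0,0,0]],"yaw":[0.037,0.037,0.037,0.037],"gripper":[255,255,255,255]}'
python3 -W ignore - <<'E'
from h import *
from station import ctrl
o,c,R,t=wrist(ctrl);e=o['ee_pos']*1000;print(e.round(1),o['eef_rot'].round(3),abs(o['joint_vel']).max())
X=cloud(c,R,t);print(holes(c,R,t,X,np.array([682,-123]),.07,70))
for lo in(.004,.006):print(lo,holes(c,R,t,X,e[:2],(e[2]-10.8)/1000,70,lo=lo))
# symmetric outline of the near half of each plate, in tool axes about the near hole
y=o['eef_rot'][2];B=np.array([[np.cos(y),np.sin(y)],[np.sin(y),-np.cos(y)]])
for n,zt,ctr in(('held',(e[2]-10.8)/1000,e[:2]),('pipe',.07,np.array([681.5,-123.5]))):
    m=(abs(X[...,2]-zt)<.003); q=(X[m][:,:2]*1000-ctr)@B.T
    for s in((16,24),(24,32),(32,40),(40,46)):
        k=q[(q[:,0]>s[0])&(q[:,0]<s[1])&(abs(q[:,1])<30)][:,1]; print(n,s,np.percentile(k,[1,99]).round(1),'mid',round(np.percentile(k,[1,99]).mean(),2))
    print(n,'tip x',np.percentile(q[(abs(q[:,1])<6)&(q[:,0]<60)][:,0],99.5).round(1))
E
```

```text
time_s: 26.15
ee_pos: [0.5766, -0.11, 0.1611]
eef_rot: [-3.128, 0.012, -0.094]
force: [0.1, 0.4, -2.7]
grip_width: 0.0565
[ 576.6 -110.   161.1] [-3.128  0.012 -0.094] 0.002387961486789842
[(array([ 644.4, -120. ]), 10.2), (array([ 719.8, -127.4]), 9.6)]
0.004 [(array([ 578.1, -110.6]), 33.9), (array([ 615.3, -114.6]), 8.8)]
0.006 [(array([ 615.4, -114.7]), 8.8)]
held (16, 24) [-22.7  24.2] mid 0.72
held (24, 32) [-19.2  21. ] mid 0.93
held (32, 40) [-16.4  17.9] mid 0.75
held (40, 46) [-13.1  14.9] mid 0.91
held tip x 53.0
pipe (16, 24) [-23.7  23.4] mid -0.16
pipe (24, 32) [-20.1  19.8] mid -0.14
pipe (32, 40) [-17.1  16.8] mid -0.15
pipe (40, 46) [-14.3  14. ] mid -0.14
pipe tip x 46.8
```

Outlines and near holes agree in angle. The remaining shift is about (104.2, -12.5) mm.

```bash
python3 -m creep '{"translation":[[30,-4,0],[62,-8,0],[92,-11,-5],[104.2,-12.5,-15],[104.2,-12.5,-35]],"yaw":[0,0,0,0,0],"gripper":[255,255,255,255,255]}';python3 -m creep '{"translation":[[0,0,-10],[0,0,-17],[0,0,-17],[0,0,-17]],"yaw":[0,0,0,0],"gripper":[255,255,255,255]}'
```

```text
time_s: 26.62
ee_pos: [0.6834, -0.1228, 0.1269]
eef_rot: [-3.128, 0.008, -0.094]
force: [-0.3, -0.2, -2.6]
grip_width: 0.057
time_s: 26.95
ee_pos: [0.6834, -0.1228, 0.1105]
eef_rot: [-3.128, 0.008, -0.095]
force: [1.1, 0.1, -1.9]
grip_width: 0.057
```

```bash
python3 -m creep '{"translation":[[-2.6,0.3,-5],[-2.6,0.3,-10],[-2.6,0.3,-14],[-2.6,0.3,-15],[-2.6,0.3,-15]],"yaw":[0,0,0,0,0],"gripper":[255,255,255,255,255]}'
```

```text
time_s: 27.37
ee_pos: [0.6806, -0.1225, 0.0951]
eef_rot: [-3.128, 0.009, -0.095]
force: [0.4, -0.0, -2.7]
grip_width: 0.0573
```

```bash
python3 -m creep '{"translation":[[0,0,-0.8],[0,0,-1.6],[0,0,-2],[0,0,-2]],"yaw":[0,0,0,0],"gripper":[255,255,255,255]}';  python3 -m creep '{"translation":[[0,0,-0.3],[0,0,-0.6],[0,0,-0.6]],"yaw":[0,0,0],"gripper":[255,255,255]}'
```

```text
time_s: 27.7
ee_pos: [0.6806, -0.1225, 0.0931]
eef_rot: [-3.128, 0.009, -0.095]
force: [-0.1, -0.3, -3.0]
grip_width: 0.0572
time_s: 27.95
ee_pos: [0.6807, -0.1225, 0.0929]
eef_rot: [-3.128, 0.008, -0.095]
force: [-1.3, 1.1, 0.2]
grip_width: 0.0567
```

```bash
python3 -m creep '{"translation":[[0,0,-0.4],[0,0,-0.4]],"yaw":[0,0],"gripper":[255,255]}'; python3 -m creep '{"translation":[[0,0,0],[0,0,0],[0,0,0],[0,0,0],[0,0,0]],"yaw":[0,0,0,0,0],"gripper":[70,60,40,20,0]}';python3 -m creep '{"translation":[[0,0,4],[0,0,20],[0,0,50],[-10,1,90],[-35,4,125]],"yaw":[0,0,0,0,0],"gripper":[0,0,0,0,0]}'; python3 -m creep '{"translation":[[0,0,0],[0,0,0],[0,0,0]],"yaw":[0,0,0],"gripper":[0,0,0]}'
python3 -W ignore - <<'E'
from h import *
from station import ctrl
o,c,R,t=wrist(ctrl);print(o['time_s'],o['ee_pos'])
X=cloud(c,R,t);print(pose(X,c['pixels'],np.array([.682,-.123]),.075,.09,.07));print(holes(c,R,t,X,np.array([682,-123]),.082,70))
cv2.imwrite('pics/w10.png',cv2.resize(c['pixels'][0:300,160:480,::-1],None,fx=1.9,fy=1.9))
E
```

```text
time_s: 28.12
ee_pos: [0.6808, -0.1225, 0.0929]
eef_rot: [-3.128, 0.008, -0.095]
force: [-1.5, -0.6, 1.9]
grip_width: 0.0569
time_s: 28.53
ee_pos: [0.6808, -0.1225, 0.0928]
eef_rot: [-3.128, 0.008, -0.095]
force: [0.5, -0.7, 0.7]
grip_width: 0.0866
time_s: 28.95
ee_pos: [0.6472, -0.1187, 0.2183]
eef_rot: [-3.128, 0.007, -0.095]
force: [0.5, -1.2, 0.7]
grip_width: 0.0941
time_s: 29.2
ee_pos: [0.6471, -0.1186, 0.2181]
eef_rot: [-3.128, 0.007, -0.095]
force: [0.5, 0.3, -0.1]
grip_width: 0.0941
29.2 [ 0.6471339  -0.11864385  0.21806638]
(array([ 681.1, -123.5]), 'ang', -5.5, 'size', array([103.3,  57.8]), 'z', np.float64(82.7), 3321)
[(array([ 681.2, -124.1]), 37.3), (array([ 718.7, -127.1]), 10.3), (array([ 644., -120.]), 9.3)]
```

View pics/w10.png

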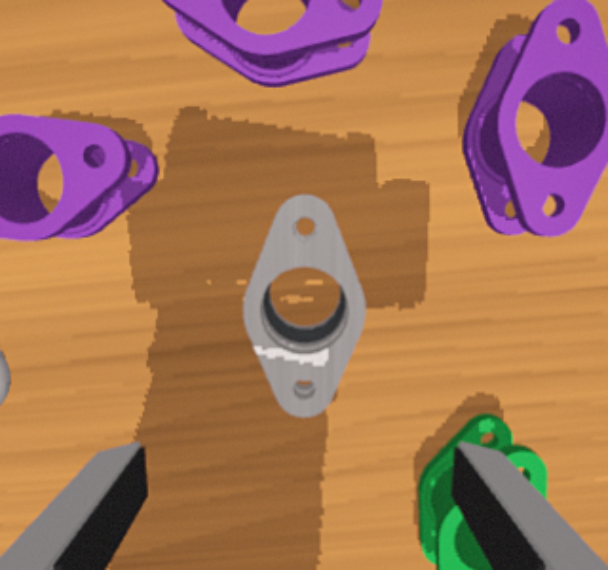

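The large oval's hole mean is (681.4,-123.6), against the pipe's (681.5 to 682.1,-123.6). I'm backing away and taking one last top view.

```bash
python3 -m creep '{"translation":[[-30,0,10],[-65,0,20],[-105,0,30],[-140,0,40],[-170,0,45]],"yaw":[0,0,0,0,0],"gripper":[0,0,0,0,0]}'; python3 -m creep '{"translation":[[0,0,0],[0,0,0]],"yaw":[0,0],"gripper":[0,0]}'
python3 -W ignore - <<'E'
from h import *
from station import ctrl
c=ctrl.camera('scene');cv2.imwrite('pics/s_end.png',cv2.resize(c['pixels'][80:290,120:460,::-1],None,fx=2.3,fy=2.3))
c=ctrl.camera('top');X=cloud(c,c['R'],c['t']);import pickle
X0=cloud(p:=pickle.load(open('top.pkl','rb')),p['R'],p['t'])
for n in('Psq','Prd','Pol','Pos'):
    x,y,_,r=T[n];print(n,*pose(X,c['pixels'],np.array([x,y])/1000,.074,.1,r,n=='Psq'),'| pipe before',*pose(X0,p['pixels'],np.array([x,y])/1000,.06,.085,r,n=='Psq')[:3])
E
```

```text
time_s: 29.67
ee_pos: [0.4752, -0.1185, 0.2614]
eef_rot: [-3.128, 0.011, -0.094]
force: [0.3, -0.1, 0.7]
grip_width: 0.094
time_s: 29.83
ee_pos: [0.4746, -0.1186, 0.2611]
eef_rot: [-3.127, 0.011, -0.095]
force: [0.3, -0.6, -1.8]
grip_width: 0.0941
Psq [570.6 354.7] ang -0.5 size [59.4 59.7] z 82.0 385 | pipe before [569.8 355. ] ang 0.0
Prd [647.1  98.4] ang 23.9 size [57.8 55.5] z 82.9 212 | pipe before [647.   98.1] ang 6.3
Pol [ 676.9 -119.8] ang -6.1 size [104.7  56.2] z 81.5 419 | pipe before [ 677.9 -120.2] ang -6.3
Pos [ 567.8 -334.9] ang -23.5 size [78.5 40.9] z 81.7 234 | pipe before [ 566.8 -333.6] ang -27.0
```

View pics/s_end.png

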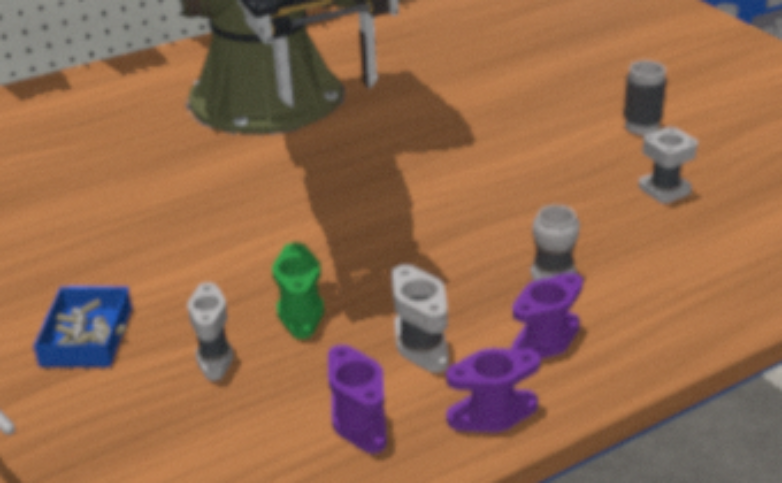

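All four stacks stand flush at crop positions (208,300), (419,285), (556,222) and (670,143), and the coupling and tray are untouched.

```bash
python3 -c "
from station import ctrl
print(ctrl.hand_in())"
```

```text
the job is handed in; nothing more can be done
None
```

All four loose flanges are set down flat on their matching grey pipe pieces and released, and I handed the job in at about 30 s of robot time.

| Joint | Distance off centre (wrist camera) | Angle |
|---|---|---|
| Square | 0.3–0.4 mm | agrees to about 0.1° |
| Round | about 0.6 mm | not applicable |
| Small oval | about 0.6 mm | agrees to 0.1° |
| Large oval | 0.1–0.8 mm, depending on which of two pipe readings is used | agrees to about 0.1° |

- **Final views:** the top camera put each flange within about 1.7 mm of the pipe position measured at the start. The scene view shows the pipes, coupling and tray standing as before.
- **Disagreements between cameras:** the top and wrist cameras differ from each other by 3–5 mm. I therefore lined up each flange using wrist views that showed both it and its pipe. The top camera's coarse angle for the small oval pipe, taken at the start, differed by 2–3° from the wrist reading, and I used the wrist reading.
- **Fault on the way:** on the first descent, for the square flange, the fingertips touched the bench and the wrist force read 94 N, under the 120 N wrist limit. That reading is also above the 40 N limit that applies to the arm and gripper body. It was the fingertips that touched, but I can't confirm how that contact is judged. I made the later descents slower and they showed no such contact.

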